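# Load the utensil dryer and hold its key half-way

### The arm

A 6-joint arm with a two-finger parallel gripper is mounted at the origin on the work surface. World frame = base frame: x ahead of the robot, y to its left, z up, the work surface at z = 0. Lengths are in m, angles in rad, forces in N, time in s.
With the tool pointing down it reaches from about 0.35 to 0.85 m from the base axis. Payload 8.1 kg.
Tool frame: the origin (TCP) lies at the very end of the fingers, on their centre line; the grasp point (between the pads) lies 19 mm behind it; x points along the fingers, y is the direction in which the jaws open and shut, and the axes are right-handed (so a half turn about x gives the same grasp; the last joint's range is limited). The gripper opens to 93 mm and grips with 3 to 60 N. Pads are 15 mm wide; open, the fingers measure 128 mm over their backs; the gripper's body (75 mm by 188 mm) begins 65 mm behind the grasp point.
Start: joints at [-1.259, 0.13, 1.488, -0, 1.523, -0.085], TCP at [0.232, -0.553, 0.219] pointing down, gripper open.
Joint ranges: [-2.96, 2.96], [-0.89, 2.26], [0.02, 2.5], [-1.34, 4.48], [0, 2.73], [-2.66, 2.66]. Speed limits (rad/s): [2.39, 2.39, 2.79, 3.14, 3.14, 3.14].

### API

Orientations are given as a rotation vector (axis times angle).
In Python, from plant import * gives the robot as it stands. The module is installed in compiled form; this text tells all that it offers.
- The arm moves only by the tool apply_moves, never from a script. Its argument "series" is a list of rows, each an object with "jaw": the gripper's target within -1 to 1 (shut at 1, half-way at 0, fully open at -1); "linear": the shift along the tool's x, y, z normalised to -1 to 1, where 1 is 0.6 m, a list of three; "roll": the turn about the tool's x normalised to -1 to 1, where 1 is 30 degrees. A call has 1 to 20 rows; each row is the pose to reach, as a shift and turn from the pose measured when the call began, along the tool's axes at that moment; what a row does not reach only later rows make up. A row lasts 1/8 s, in which the tool goes at most 62.5 mm and 10.7 degrees, less where a joint would pass 70% of its speed; a pose out of reach is approached as far as the arm can. A call with a number of a shift or a turn outside -1 to 1 is refused whole. A call with a gripper value outside its range is refused whole. The fingers move at their own pace and stop on an object; "force" is the grip in N (left out, the last holds). Time passes only in rows, so rows that repeat a pose let the fingers close. It gives the time, the measured TCP pose, the force and the opening at its end, in the units of the state.
- read_state(): the state, without advancing time (a new reading comes with each control period).
- read_camera(name): name is "scene" or "top"; returns a dict with "pixels" (384x512x3 uint8, blue, green, red), "intrinsics" (3x3 intrinsics, pixels), "D" ([k1, k2, p1, p2, k3] as OpenCV has them; the pictures are not rectified), "rvec" (rotation vector, rad) and "tvec" (3), from world to camera coordinates, as OpenCV has them. Camera axes: x right, y down, z forward; pixel columns grow to the right and rows downward; lengths in m; the calibration is good to about 2 mm. A picture is of the moment at which its call begins. There is no depth.
- close_job(): hands the job in, once; it reports no verdict.
The state is a dict: "t": time; "q": joint angles; "dq": joint speeds; "joint_torque": joint torques, N m; "tool_pos": TCP position; "orientation": TCP orientation; "force": force on the tool from outside, world axes, zero at the start; "wrist_torque": the same for the moment, N m; "opening": finger opening in m.
Only numpy, scipy, OpenCV 4.12 (cv2) and the standard library are available. Lean on these libraries where they do the work, as an engineer would, in place of code of your own. Each camera call takes 0.05 s, during which the arm holds its last target. There are 200 camera calls.

### The job

Load the utensil dryer: put the tongs in the bare steel tray and both ceramic spoons in the blue tray, each lying wholly inside its tray and set down rather than dropped, with everything else on the counter left where it stands. Only then press the dryer's yellow spring key with the fingers about half-way down, so that its top is level with the green band of the scale beside it, never down to its stop, and finish while still holding it there.

Things in the scene. Friction and masses are not known exactly. Their poses are not given: they have to be found in the camera images.
- tongs_mid (a point): silver tongs, locked nearly shut so that they are one rigid piece (90 g), lying on the counter; point at the middle, 10 mm above the underside. x points along the tongs to the tips, z up. About 187 mm long with the pull ring, 20 mm high, 24 mm wide over both arms here (grip across both from above), 34 mm at the tips, 16 mm at the hinge
- tongs_tip (a point): between the tongs' tips, 84 mm ahead (+x) of the mid point
- spoon_white_mid (a point): white ceramic soup spoon (50 g, 132 mm long overall), on the middle line of its handle 21 mm above its underside. x points along the spoon to the bowl, z up. The handle here is 14 mm wide and 7 mm thick and can be gripped across from above; it slopes up away from the bowl. Bowl: 44 mm across, 17 mm high, flat-bottomed, centred 45 mm ahead (+x) of this point; handle end 65 mm behind. It stands on its bowl.
- spoon_white_end (a point): the white spoon's handle end, 62 mm behind its mid point and 33 mm above its underside
- spoon_blue_mid (a point): blue ceramic soup spoon (50 g, 132 mm long overall), on the middle line of its handle 21 mm above its underside. x points along the spoon to the bowl, z up. The handle here is 14 mm wide and 7 mm thick and can be gripped across from above; it slopes up away from the bowl. Bowl: 44 mm across, 17 mm high, flat-bottomed, centred 45 mm ahead (+x) of this point; handle end 65 mm behind. It stands on its bowl.
- spoon_blue_end (a point): the blue spoon's handle end, 62 mm behind its mid point and 33 mm above its underside
- dryer: utensil dryer, white: a plinth 330 mm (x) by 420 mm (y), 20 mm high, with two trays on it, one behind the other in x, and at its +y end a blower column 100 mm square, 90 mm high, with the key on top. Origin: underside, on the counter, near the plinth's middle; fixed, z up. The tray centres lie 78 mm either side in x and 60 mm towards -y; which tray is nearer varies
- tray_steel: bare steel tray, open-topped, 240 mm long (inside) along its y, 140 mm wide (inside) along its x, walls 4 mm thick and 26 mm high, floor 4 mm thick; fixed on the dryer's plinth. Origin: centre of its underside, 20 mm above the counter; z up
- tray_blue: blue plastic tray, open-topped, 240 mm long (inside) along its y, 140 mm wide (inside) along its x, walls 4 mm thick and 26 mm high, floor 4 mm thick; fixed on the dryer's plinth. Origin: centre of its underside, 20 mm above the counter; z up
- key_top (a point): centre of the top face of the yellow spring key, 50 mm square, which stands 30 mm out of the column (120 mm above the counter) when free and moves straight down. On its far (+x) side, 34 to 46 mm from its centre, stands a scale post, 30 mm wide, as high as the free key: from the top 7 mm white, 10 mm green, 13 mm red
- key (a joint): how far the key is pressed, m: 0 free, 0.024 at its stop, 0.012 half-way (middle of the green band, which spans 0.007 to 0.017). A spring pushes back: 3.6 N at first, 7.2 N half-way, 10.8 N at the stop
- lunch_jar: blue insulated plastic lunch jar with grey lid, 100 mm across, 158 mm tall; loose, to be left alone; origin at the centre of its underside
- glass_bowl: small clear glass bowl, 100 mm across, 45 mm tall; loose, to be left alone; origin at the centre of its underside
- mug: white ceramic mug, 80 mm across, 90 mm tall; loose, to be left alone; origin at the centre of its underside
Things that resemble listed ones, but are neither listed nor needed, are in the scene too. There is more than one size of the part that bears spoon_blue_mid; the job needs the middle-sized.

How it is judged:
On the way, in this order (a step that is already met when the one before it is completed fails the run):
1. tongs released inside the steel tray and both spoons released inside the blue tray (x of tongs_mid in the frame of tray_steel between -0.068 and 0.068 m and y of tongs_mid in the frame of tray_steel between -0.032 and 0.032 m and z of tongs_mid in the frame of tray_steel below 0.025 m and x of tongs_tip in the frame of tray_steel between -0.072 and 0.072 m and y of tongs_tip in the frame of tray_steel between -0.123 and 0.123 m and z of tongs_tip in the frame of tray_steel below 0.06 m and contact force between the fingers and tongs below 0.05 N and linear speed of each of tongs, spoon_white, spoon_blue below 0.05 m/s and x of spoon_white_mid in the frame of tray_blue between -0.068 and 0.068 m and y of spoon_white_mid in the frame of tray_blue between -0.056 and 0.056 m and z of each of spoon_white_mid, spoon_blue_mid in the frame of tray_blue below 0.04 m and x of spoon_white_end in the frame of tray_blue between -0.072 and 0.072 m and y of spoon_white_end in the frame of tray_blue between -0.123 and 0.123 m and z of each of spoon_white_end, spoon_blue_end in the frame of tray_blue below 0.06 m and contact force between the fingers and spoon_white below 0.05 N and x of spoon_blue_mid in the frame of tray_blue between -0.068 and 0.068 m and y of spoon_blue_mid in the frame of tray_blue between -0.056 and 0.056 m and x of spoon_blue_end in the frame of tray_blue between -0.072 and 0.072 m and y of spoon_blue_end in the frame of tray_blue between -0.123 and 0.123 m and contact force between the fingers and spoon_blue below 0.05 N), for 0.2 s.
2. the key is held with the fingers in the green band (value of joint key between 0.007 and 0.017 m and contact force between the fingers and key above 2 N), for 0.5 s.
At the end, for the whole second after the job is handed in: The tongs lie inside the steel tray and both spoons inside the blue tray, with both ends within its walls, at rest and not touched; the fingers press the key with more than 2 N and its travel is between 7 and 17 mm, through the last second (all of step 1 and all of step 2); the arm keeps its last pose, push and grip.
It fails at once if the key is pressed to its stop (over 21.5 mm) (value of joint key above 0.0215 m).
It fails at once if the key is pressed (over 5 mm) before all three utensils lie in their trays (value of joint key above 0.005 m and not ((x of tongs_mid in the frame of tray_steel between -0.068 and 0.068 m and y of tongs_mid in the frame of tray_steel between -0.032 and 0.032 m and z of tongs_mid in the frame of tray_steel below 0.025 m and x of tongs_tip in the frame of tray_steel between -0.072 and 0.072 m and y of tongs_tip in the frame of tray_steel between -0.123 and 0.123 m and z of tongs_tip in the frame of tray_steel below 0.06 m and contact force between the fingers and tongs below 0.05 N and linear speed of tongs below 0.05 m/s) and (x of spoon_white_mid in the frame of tray_blue between -0.068 and 0.068 m and y of spoon_white_mid in the frame of tray_blue between -0.056 and 0.056 m and z of spoon_white_mid in the frame of tray_blue below 0.04 m and x of spoon_white_end in the frame of tray_blue between -0.072 and 0.072 m and y of spoon_white_end in the frame of tray_blue between -0.123 and 0.123 m and z of spoon_white_end in the frame of tray_blue below 0.06 m and contact force between the fingers and spoon_white below 0.05 N and linear speed of spoon_white below 0.05 m/s) and (x of spoon_blue_mid in the frame of tray_blue between -0.068 and 0.068 m and y of spoon_blue_mid in the frame of tray_blue between -0.056 and 0.056 m and z of spoon_blue_mid in the frame of tray_blue below 0.04 m and x of spoon_blue_end in the frame of tray_blue between -0.072 and 0.072 m and y of spoon_blue_end in the frame of tray_blue between -0.123 and 0.123 m and z of spoon_blue_end in the frame of tray_blue below 0.06 m and contact force between the fingers and spoon_blue below 0.05 N and linear speed of spoon_blue below 0.05 m/s))).
It fails at once if a utensil is let go more than about 5 cm above a tray's floor ((height (world z) of tongs_mid above 0.1 m and contact force between the fingers and tongs below 0.01 N) or (height (world z) of spoon_white_mid above 0.1 m and contact force between the fingers and spoon_white below 0.01 N) or (height (world z) of spoon_blue_mid above 0.1 m and contact force between the fingers and spoon_blue below 0.01 N)).
It fails at once if the jar, glass bowl or mug is moved by more than 3 cm (distance of any of lunch_jar, glass_bowl, mug from where it was at the start of the episode above 0.03 m).
It also fails if it takes over 72 s, if anything falls off the work surface, if the arm or the gripper's body presses on something with over 40 N, if the wrist force passes 120 N, or if a joint passes its speed limit or range.

## Working session

There is one attempt and no reset: what is moved stays moved. The work goes in short steps, Python scripts to look and compute and a tool call to move; the robot and the scene stay as the last step left them, time stands still between calls to the robot, and variables do not carry over. Pictures are saved under pics/ and viewed, about 8 in all and at most 12, crops included, and the job is handed in when it is done.

Besides the shell and the picture viewer there is one more tool, called in YAML: its name, and indented under it one key for each argument. apply_moves: Moves the arm, as the interface text tells. Its arguments: {"type":"object","properties":{"series":{"type":"array"},"force":{"type":"number"}},"required":["series"]}

```bash
mkdir -p pics
cat > h.py <<'E'
from plant import *
import numpy as np, cv2
from scipy.spatial.transform import Rotation as R
def cam(n): return read_camera(n)
def px2w(c,pts,z):
    K=np.array(c["intrinsics"]);D=np.array(c["D"])
    z=np.broadcast_to(z,(len(pts),))
    u=cv2.undistortPoints(np.array(pts,float).reshape(-1,1,2),K,D).reshape(-1,2)
    Rm=cv2.Rodrigues(np.array(c["rvec"],float))[0];t=np.array(c["tvec"],float).ravel()
    o=-Rm.T@t; d=np.c_[u,np.ones(len(u))]@Rm
    return o+d*((z-o[2])/d[:,2])[:,None]
def w2px(c,P):
    return cv2.projectPoints(np.array(P,float).reshape(-1,1,3),np.array(c["rvec"],float),np.array(c["tvec"],float),np.array(c["intrinsics"]),np.array(c["D"]))[0].reshape(-1,2)
def load(n):
    import pickle; return pickle.load(open(f"pics/{n}.pkl","rb"))
def snap(n,name):
    import pickle
    c=read_camera(n); c["pixels"]=np.array(c["pixels"]); pickle.dump(dict(c),open(f"pics/{name}.pkl","wb")); cv2.imwrite(f"pics/{name}.png",c["pixels"]); return c
E
python3 - <<'E'
from h import *
a=snap("scene","s0");b=snap("top","t0")
for c in(a,b):
    Rm=cv2.Rodrigues(np.array(c["rvec"],float))[0];print(-Rm.T@np.array(c["tvec"]).ravel(),Rm[2])
cv2.imwrite("pics/t0b.png",cv2.resize(b["pixels"],(800,600),interpolation=cv2.INTER_CUBIC))
cv2.imwrite("pics/s0b.png",cv2.resize(a["pixels"],(800,600),interpolation=cv2.INTER_CUBIC))
s=read_state();print(s);print(R.from_rotvec(s["orientation"]).as_matrix().round(3))
E
```

```text
[ 1.05610746 -0.59876544  1.34512409] [-0.39001435  0.33950781 -0.85593414]
[ 0.32509119 -0.10633042  1.30930029] [ 0.11278008  0.00485363 -0.99360812]
{'t': 0.1, 'q': array([-1.25941851e+00,  1.31087366e-01,  1.48917494e+00,  2.95891033e-05,
        1.52299636e+00, -8.53651073e-02]), 'dq': array([-0.00040416,  0.00119112, -0.0026133 , -0.00097225, -0.00012928,
        0.00036557]), 'joint_torque': array([ 1.33638609e-03, -5.61342466e+01, -4.93094587e+01,  7.70068355e-02,
        2.91788508e-02, -7.56806867e-05]), 'tool_pos': array([ 0.23174187, -0.55288221,  0.21768881]), 'orientation': array([ 2.00408713,  0.40457841, -2.00441117]), 'force': array([ 0.51797342, -0.20470747,  0.30561354]), 'wrist_torque': array([ 0.02914969,  0.01092396, -0.00699105]), 'opening': 0.09275569178698294}
[[-0.     0.386 -0.922]
 [ 0.002 -0.922 -0.386]
 [-1.    -0.002 -0.   ]]
```

View pics/t0b.png

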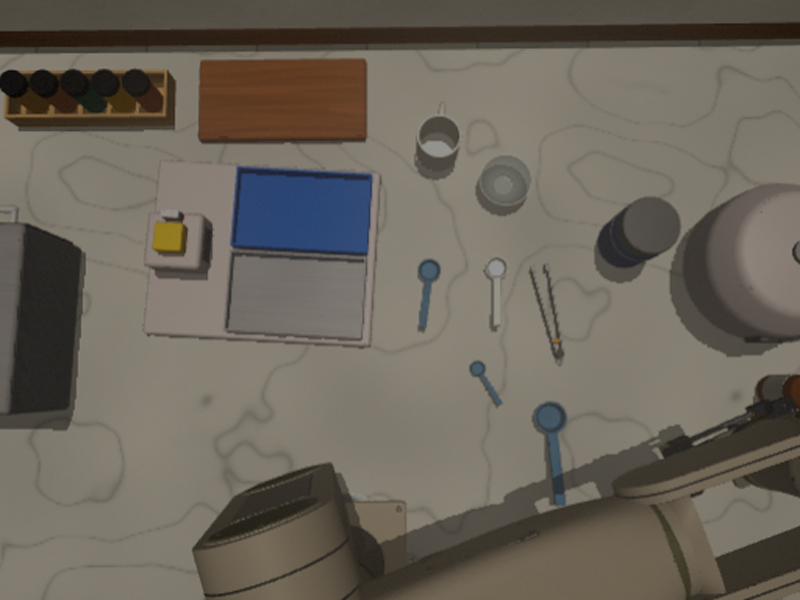

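View pics/s0b.png

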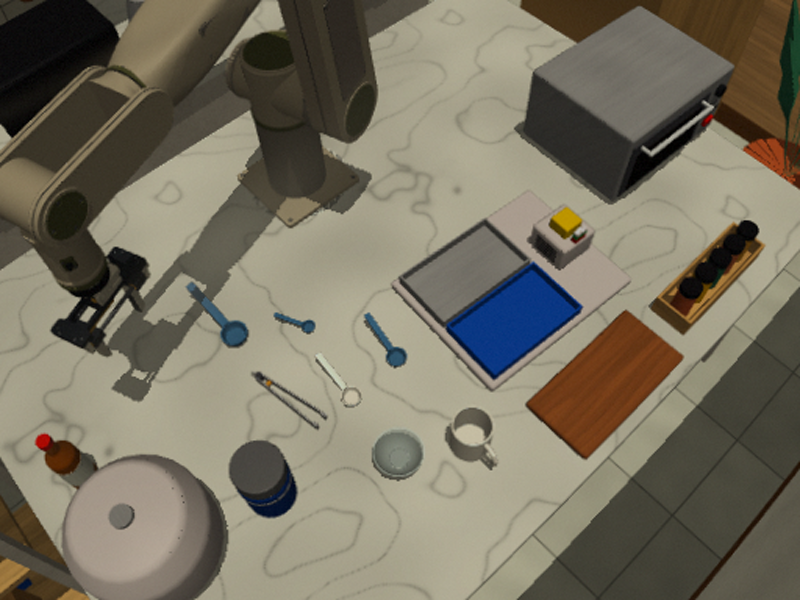

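The top view shows three blue spoons (800-px view): mid-sized, bowl (429,270); small, (477,369); large, (549,417). The white spoon's bowl is at (496,268), and the tongs run from tips (540,268) to ring (558,357). The steel tray is nearer and blue farther. Next, close crops to confirm.

Run:
```python
from h import *
b=load("t0")["pixels"]
c=cv2.resize(b[150:330,255:385],None,fx=4,fy=4,interpolation=cv2.INTER_CUBIC)[:600]
for i in range(0,c.shape[1],80): c[:6,i]=(0,0,255)
for i in range(0,c.shape[0],80): c[i,:6]=(0,0,255)
d=cv2.resize(b[95:225,85:255],None,fx=4,fy=4,interpolation=cv2.INTER_CUBIC)
cv2.imwrite("pics/c1.png",c);cv2.imwrite("pics/c2.png",d)
```

```text
(no output)
```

View pics/c1.png

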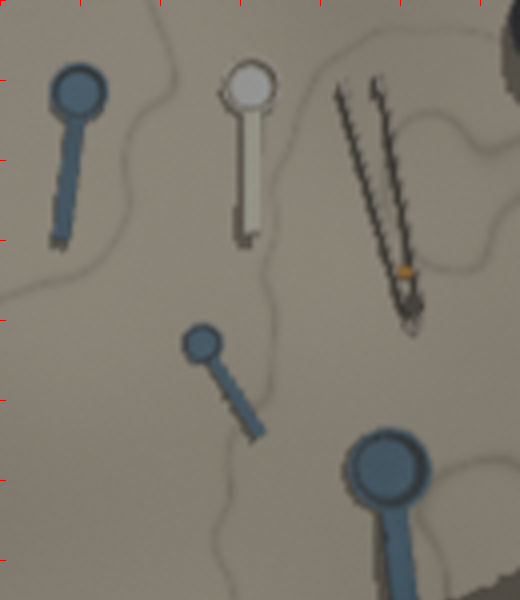

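View pics/c2.png

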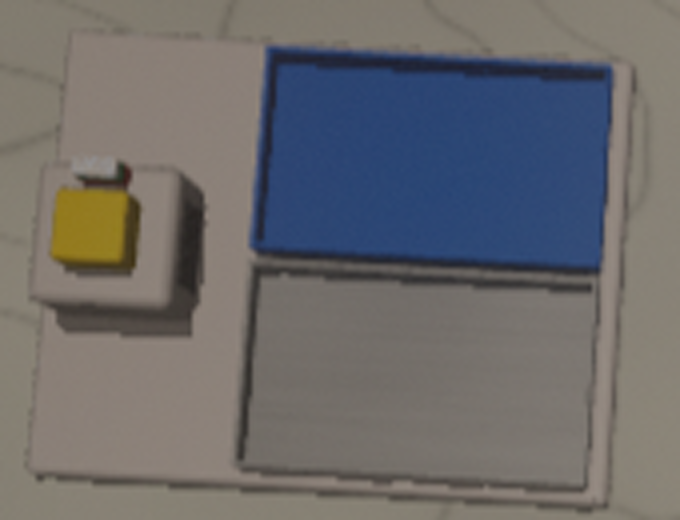

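Run:
```python
from h import *
c=load("t0")
def f(p,o,z): 
    p=(np.array(p,float)+.5)/4-.5+np.array(o); return px2w(c,p,z)
o1=(255,150);o2=(85,95)
def show(n,P,ref=None):
    print(n,P.round(4).tolist())
for n,b,e in [("blue",(78,92),(60,240)),("white",(249,87),(252,235)),("small",(202,343),(259,434))]:
    B=f([b],o1,.017)[0];E=f([e],o1,.035)[0];d=B-E
    print(n,B.round(4),E.round(4),"len",np.hypot(*d[:2])," (110 exp) ang",np.degrees(np.arctan2(d[1],d[0])))
B=f([(78,64),(78,121),(250,60),(250,115)],o1,.017);print("bowl d",np.linalg.norm(B[0]-B[1]),np.linalg.norm(B[2]-B[3]))
T=f([(338,88),(377,80)],o1,.012);tip=T.mean(0);ring=f([(412,332)],o1,.008)[0];d=tip-ring
print("tongs",T.round(4),ring.round(4),"len",np.hypot(*d[:2]),"width",np.linalg.norm(T[0]-T[1]),np.degrees(np.arctan2(d[1],d[0])))
for n,q,z in [("blue",[(267,47),(612,66),(602,270),(252,248)],.046),("steel",[(252,262),(598,277),(588,490),(238,468)],.046),("plinth",[(70,32),(635,64),(606,506),(28,470)],.02),("key",[(57,187),(137,193),(133,262),(50,258)],.12)]:
    P=f(q,o2,z)
    print(n,P[:,:2].round(4).tolist(),"ctr",P.mean(0).round(4),"sides",[round(np.linalg.norm(P[i]-P[i-1]),3) for i in range(4)],
     "ang",np.degrees([np.arctan2(*(P[0]-P[1])[[1,0]])-np.pi/2,np.arctan2(*(P[0]-P[3])[[1,0]])]).round(1))
```

```text
blue [ 0.5276 -0.1566  0.017 ] [ 0.419  -0.1417  0.035 ] len 0.1096133223791817  (110 exp) ang -7.813969200132105
white [ 0.5301 -0.2804  0.017 ] [ 0.4213 -0.2775  0.035 ] len 0.10878906359162649  (110 exp) ang -1.5296024857907344
small [ 0.3459 -0.2424  0.017 ] [ 0.282  -0.2789  0.035 ] len 0.0735854596319532  (110 exp) ang 29.734189729870025
bowl d 0.04174673533584926 0.04028229982133545
tongs [[ 0.5295 -0.3456  0.012 ]
 [ 0.535  -0.3741  0.012 ]] [ 0.3525 -0.394   0.008 ] len 0.1829240036521854 width 0.02900859854747076 10.75930662994537
blue [[0.7197, 0.1956], [0.7031, -0.053], [0.5544, -0.0451], [0.5727, 0.2039]] ctr [0.6375 0.0754 0.046 ] sides [np.float64(0.147), np.float64(0.249), np.float64(0.149), np.float64(0.25)] ang [-3.8 -3.2]
steel [[0.5626, 0.2038], [0.5493, -0.0423], [0.3982, -0.0347], [0.416, 0.211]] ctr [0.4815 0.0844 0.046 ] sides [np.float64(0.147), np.float64(0.246), np.float64(0.151), np.float64(0.246)] ang [-3.1 -2.8]
plinth [[0.7406, 0.3471], [0.7122, -0.0688], [0.3881, -0.046], [0.4179, 0.368]] ctr [0.5647 0.1501 0.02  ] sides [np.float64(0.323), np.float64(0.417), np.float64(0.325), np.float64(0.415)] ang [-3.9 -3.7]
key [[0.6012, 0.3177], [0.5965, 0.2638], [0.5495, 0.2653], [0.5527, 0.3209]] ctr [0.575  0.2919 0.12  ] sides [np.float64(0.049), np.float64(0.054), np.float64(0.047), np.float64(0.056)] ang [-4.9 -3.9]
```

Measured sizes agree: mid spoons are 110 mm bowl-to-end (small one 74), tongs are 183 mm, and trays are 248×148 with yaw about -3.7°. Now the approach.

```bash
cat >> h.py <<'E'
def go(x,y,z,jaw_deg,q=False):
    s=read_state();M=R.from_rotvec(s["orientation"]).as_matrix()
    d=M.T@(np.array([x,y,z])-s["tool_pos"]); yaw=np.degrees(np.arctan2(M[1,1],M[0,1]))
    r=-((jaw_deg-yaw+90)%180-90) if not q else -(jaw_deg-yaw)
    print("t",round(s["t"],2),"pos",np.round(s["tool_pos"],4),"yaw",round(yaw,1),"q6",round(s["q"][5],2),"open",round(s["opening"],4),"F",np.round(s["force"],1),"tilt",M[2,0].round(4))
    print("linear",(d/.6).round(3).tolist(),"roll deg",round(r,1),"norm",round(r/30,3),"dist",np.linalg.norm(d).round(3))
E
python3 - <<'E'
from h import *
c=load("t0")
print(px2w(c,[(622/1.5625,268/1.5625),(645/1.5625,225/1.5625)],[0,.158]))
go(.449,-.376,.20,-79.2);go(.449,-.376,.10,-79.2)
E
```

```text
[[ 0.52990375 -0.52019458  0.        ]
 [ 0.57692903 -0.51146766  0.158     ]]
t 0.1 pos [ 0.2317 -0.5529  0.2177] yaw -67.3 q6 -0.09 open 0.0928 F [ 0.5 -0.2  0.3] tilt -1.0
linear [0.03, -0.132, -0.448] roll deg 11.9 norm 0.398 dist 0.281
t 0.1 pos [ 0.2317 -0.5529  0.2177] yaw -67.3 q6 -0.09 open 0.0928 F [ 0.5 -0.2  0.3] tilt -1.0
linear [0.196, -0.132, -0.448] roll deg 11.9 norm 0.398 dist 0.304
```

apply_moves:
  series:
    - {"jaw": -0.3,"linear": [0.03,-0.132,-0.448],"roll": 0.398}
    - {"jaw": -0.3,"linear": [0.03,-0.132,-0.448],"roll": 0.398}
    - {"jaw": -0.3,"linear": [0.03,-0.132,-0.448],"roll": 0.398}
    - {"jaw": -0.3,"linear": [0.03,-0.132,-0.448],"roll": 0.398}
    - {"jaw": -0.3,"linear": [0.03,-0.132,-0.448],"roll": 0.398}
    - {"jaw": -0.3,"linear": [0.03,-0.132,-0.448],"roll": 0.398}
    - {"jaw": -0.3,"linear": [0.196,-0.132,-0.448],"roll": 0.398}
    - {"jaw": -0.3,"linear": [0.24,-0.132,-0.448],"roll": 0.398}
    - {"jaw": -0.3,"linear": [0.24,-0.132,-0.448],"roll": 0.398}
    - {"jaw": -0.3,"linear": [0.24,-0.132,-0.448],"roll": 0.398}

```text
t: 1.35
tool_pos: [0.4492, -0.377, 0.076]
orientation: [2.124, 0.2, -2.123]
force: [-0.8, -0.1, 1.1]
opening: 0.0603
```

Run:
```python
from h import *
go(.449,-.376,.004,-79.2)
b=snap("scene","s1")
cv2.imwrite("pics/s1c.png",cv2.resize(b["pixels"][200:320,110:270],None,fx=4,fy=4,interpolation=cv2.INTER_CUBIC))
```

```text
t 1.35 pos [ 0.4492 -0.377   0.076 ] yaw -79.3 q6 0.6 open 0.0603 F [-0.8 -0.1  1.1] tilt -1.0
linear [0.12, -0.002, 0.0] roll deg -0.1 norm -0.002 dist 0.072
```

View pics/s1c.png

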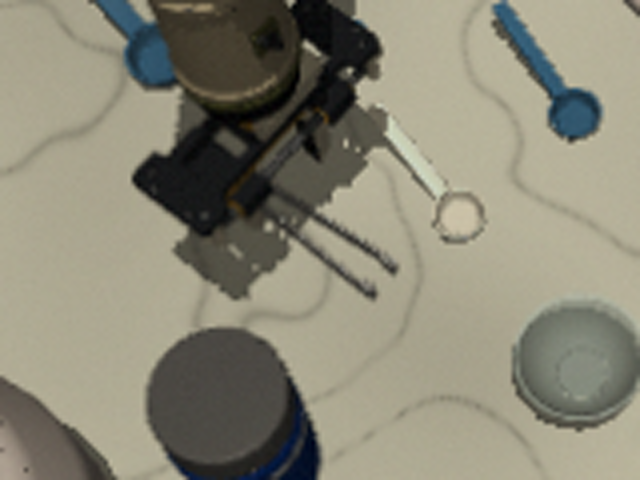

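The gripper is centred over and aligned with the tongs, whose tips show at crop (385,285). Descending to grip.

apply_moves:
  series:
    - {"jaw": -0.3,"linear": [0.08,-0.002,0],"roll": 0}
    - {"jaw": -0.3,"linear": [0.12,-0.002,0],"roll": 0}
    - {"jaw": -0.3,"linear": [0.12,-0.002,0],"roll": 0}
    - {"jaw": 1,"linear": [0.12,-0.002,0],"roll": 0}
    - {"jaw": 1,"linear": [0.12,-0.002,0],"roll": 0}
    - {"jaw": 1,"linear": [0.12,-0.002,0],"roll": 0}
    - {"jaw": 1,"linear": [0.12,-0.002,0],"roll": 0}
    - {"jaw": 1,"linear": [0.12,-0.002,0],"roll": 0}
  force: 30

```text
t: 2.4
tool_pos: [0.4503, -0.3768, 0.0057]
orientation: [2.125, 0.197, -2.119]
force: [-0.5, 0.1, 4.1]
opening: 0.0237
```

Run:
```python
from h import *
go(.449,-.376,.13,-3.7,True)
go(.482,.091,.13,-3.7,True)
```

```text
t 2.4 pos [ 0.4503 -0.3768  0.0057] yaw -79.2 q6 0.6 open 0.0237 F [-0.5  0.1  4.1] tilt -1.0
linear [-0.207, -0.001, 0.001] roll deg -75.5 norm -2.518 dist 0.124
t 2.4 pos [ 0.4503 -0.3768  0.0057] yaw -79.2 q6 0.6 open 0.0237 F [-0.5  0.1  4.1] tilt -1.0
linear [-0.208, -0.756, -0.198] roll deg -75.5 norm -2.518 dist 0.485
```

apply_moves:
  series:
    - {"jaw": 1,"linear": [-0.05,0,0],"roll": 0}
    - {"jaw": 1,"linear": [-0.13,0,0],"roll": 0}
    - {"jaw": 1,"linear": [-0.208,0,0],"roll": 0}
    - {"jaw": 1,"linear": [-0.208,-0.08,-0.02],"roll": -0.35}
    - {"jaw": 1,"linear": [-0.208,-0.17,-0.045],"roll": -0.7}
    - {"jaw": 1,"linear": [-0.208,-0.26,-0.07],"roll": -1}
    - {"jaw": 1,"linear": [-0.208,-0.35,-0.09],"roll": -1}
    - {"jaw": 1,"linear": [-0.208,-0.35,-0.09],"roll": -1}

```text
t: 3.4
tool_pos: [0.4636, -0.1568, 0.1298]
orientation: [1.807, 0.674, -1.803]
force: [-0.2, -1.4, -1.5]
opening: 0.0236
```

Run:
```python
from h import *
go(.482,.091,.13,-3.7,True)
```

```text
t 3.4 pos [ 0.4636 -0.1568  0.1298] yaw -49.0 q6 0.42 open 0.0236 F [-0.2 -1.4 -1.5] tilt -1.0
linear [-0.001, -0.292, -0.294] roll deg -45.3 norm -1.51 dist 0.248
```

apply_moves:
  series:
    - {"jaw": 1,"linear": [0,-0.07,-0.07],"roll": -0.33}
    - {"jaw": 1,"linear": [0,-0.14,-0.14],"roll": -0.66}
    - {"jaw": 1,"linear": [0,-0.21,-0.21],"roll": -1}
    - {"jaw": 1,"linear": [0,-0.27,-0.27],"roll": -1}
    - {"jaw": 1,"linear": [0,-0.292,-0.294],"roll": -1}
    - {"jaw": 1,"linear": [0,-0.292,-0.294],"roll": -1}

```text
t: 4.15
tool_pos: [0.482, 0.0916, 0.1294]
orientation: [1.448, 1.033, -1.446]
force: [-0.2, -0.4, -1.5]
opening: 0.0238
```

Run:
```python
from h import *
go(.482,.091,.029,-3.7,True)
```

```text
t 4.15 pos [0.482  0.0916 0.1294] yaw -18.9 q6 0.41 open 0.0238 F [-0.2 -0.4 -1.5] tilt -1.0
linear [0.167, -0.0, 0.001] roll deg -15.2 norm -0.506 dist 0.1
```

apply_moves:
  series:
    - {"jaw": 1,"linear": [0,0,0.001],"roll": -0.3}
    - {"jaw": 1,"linear": [0,0,0.001],"roll": -0.506}
    - {"jaw": 1,"linear": [0.05,0,0.001],"roll": -0.506}
    - {"jaw": 1,"linear": [0.09,0,0.001],"roll": -0.506}
    - {"jaw": 1,"linear": [0.09,0,0.001],"roll": -0.506}

```text
t: 4.78
tool_pos: [0.4802, 0.0892, 0.0732]
orientation: [1.255, 1.177, -1.261]
force: [0.2, 0.0, -1.4]
opening: 0.0238
```

Run:
```python
from h import *
go(.482,.091,.029,-3.7,True)
b=snap("scene","s2")
cv2.imwrite("pics/s2c.png",cv2.resize(b["pixels"][100:260,230:410],None,fx=3.7,fy=3.7,interpolation=cv2.INTER_CUBIC))
```

```text
t 4.78 pos [0.4802 0.0892 0.0732] yaw -3.8 q6 0.15 open 0.0238 F [ 0.2  0.  -1.4] tilt -1.0
linear [0.074, 0.003, -0.003] roll deg -0.1 norm -0.003 dist 0.044
```

View pics/s2c.png

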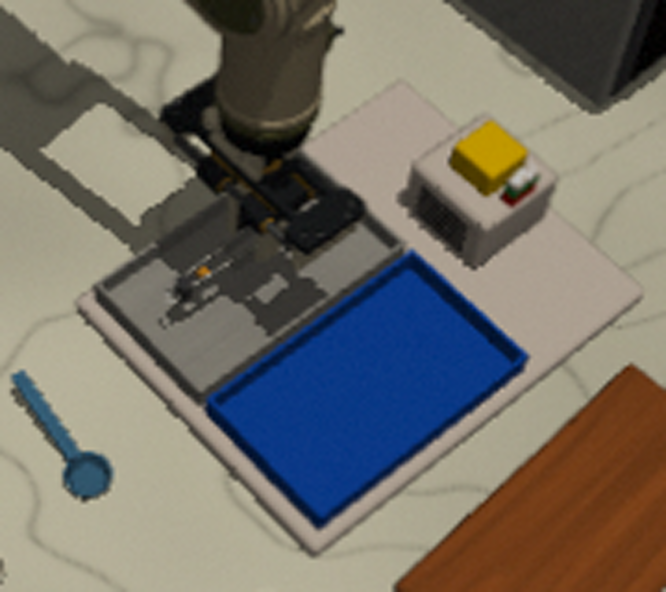

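The tongs lie lengthwise over the steel tray, ring end at crop (180,310), clear of the walls. Lowering and releasing.

apply_moves:
  series:
    - {"jaw": 1,"linear": [0.04,0.002,-0.003],"roll": 0}
    - {"jaw": 1,"linear": [0.06,0.002,-0.003],"roll": 0}
    - {"jaw": 1,"linear": [0.072,0.002,-0.003],"roll": 0}
    - {"jaw": 1,"linear": [0.073,0.002,-0.003],"roll": 0}
    - {"jaw": 1,"linear": [0.073,0.002,-0.003],"roll": 0}

```text
t: 5.45
tool_pos: [0.4832, 0.0913, 0.0317]
orientation: [1.257, 1.175, -1.258]
force: [-0.3, 1.2, -0.3]
opening: 0.0241
```

Run:
```python
from h import *
go(.482,.091,.0297,-3.7,True)
```

```text
t 5.45 pos [0.4832 0.0913 0.0317] yaw -3.8 q6 0.15 open 0.0241 F [-0.3  1.2 -0.3] tilt -1.0
linear [0.003, -0.002, 0.001] roll deg -0.1 norm -0.003 dist 0.002
```

Force changed from -1.5 to -0.3 N, so the tongs are nearly down. Opening to about 45 mm, then rising.

apply_moves:
  series:
    - {"jaw": 1,"linear": [0.003,0,0],"roll": 0}
    - {"jaw": 1,"linear": [0.003,0,0],"roll": 0}
    - {"jaw": 0.3,"linear": [0.003,0,0],"roll": 0}
    - {"jaw": 0.0,"linear": [0.003,0,0],"roll": 0}
    - {"jaw": 0.0,"linear": [0.003,0,0],"roll": 0}
    - {"jaw": 0.0,"linear": [0.003,0,0],"roll": 0}
    - {"jaw": 0.0,"linear": [-0.06,0,0],"roll": 0}
    - {"jaw": 0.0,"linear": [-0.14,0,0],"roll": 0}
    - {"jaw": 0.0,"linear": [-0.2,0,0],"roll": 0}
    - {"jaw": 0.0,"linear": [-0.2,0,0],"roll": 0}

```text
t: 6.7
tool_pos: [0.4856, 0.0917, 0.1555]
orientation: [1.261, 1.171, -1.252]
force: [0.2, -0.8, -1.0]
opening: 0.0466
```

Run:
```python
from h import *
# blue spoon grip 5 mm ahead of mid
go(.488,-.151,.15,-97.8,True)
# white
go(.490,-.279,.15,-91.5,True)
```

```text
t 6.7 pos [0.4856 0.0917 0.1555] yaw -3.8 q6 0.15 open 0.0466 F [ 0.2 -0.8 -1. ] tilt -1.0
linear [0.01, 0.031, 0.403] roll deg 94.0 norm 3.134 dist 0.243
t 6.7 pos [0.4856 0.0917 0.1555] yaw -3.8 q6 0.15 open 0.0466 F [ 0.2 -0.8 -1. ] tilt -1.0
linear [0.01, 0.048, 0.616] roll deg 87.7 norm 2.924 dist 0.371
```

apply_moves:
  series:
    - {"jaw": 0,"linear": [0.01,0.01,0.1],"roll": 0.33}
    - {"jaw": 0,"linear": [0.01,0.015,0.2],"roll": 0.66}
    - {"jaw": 0,"linear": [0.01,0.02,0.3],"roll": 1}
    - {"jaw": 0,"linear": [0.01,0.031,0.4],"roll": 1}
    - {"jaw": 0,"linear": [0.01,0.031,0.403],"roll": 1}

```text
t: 7.32
tool_pos: [0.4872, -0.1543, 0.1485]
orientation: [1.636, 0.862, -1.627]
force: [0.3, -0.1, -0.9]
opening: 0.0464
```

apply_moves:
  series:
    - {"jaw": 0,"linear": [0,0,0],"roll": 0.33}
    - {"jaw": 0,"linear": [0,0,0],"roll": 0.66}
    - {"jaw": 0,"linear": [0,0,0],"roll": 1}
    - {"jaw": 0,"linear": [0,0,0],"roll": 1}

```text
t: 7.82
tool_pos: [0.4867, -0.153, 0.1474]
orientation: [1.973, 0.454, -1.964]
force: [-0.2, -1.2, -0.9]
opening: 0.0462
```

apply_moves:
  series:
    - {"jaw": 0,"linear": [0,0,0],"roll": 0.33}
    - {"jaw": 0,"linear": [0,0,0],"roll": 0.66}
    - {"jaw": 0,"linear": [0,0,0],"roll": 1}
    - {"jaw": 0,"linear": [0,0,0],"roll": 1}

```text
t: 8.32
tool_pos: [0.4865, -0.1523, 0.1469]
orientation: [-2.193, 0.069, 2.185]
force: [-0.2, -0.3, -0.2]
opening: 0.0463
```

Run:
```python
from h import *
go(.488,-.151,.06,-97.8)
```

```text
t 8.32 pos [ 0.4865 -0.1523  0.1469] yaw -93.6 q6 1.23 open 0.0463 F [-0.2 -0.3 -0.2] tilt -1.0
linear [0.145, -0.002, -0.002] roll deg 4.2 norm 0.138 dist 0.087
```

apply_moves:
  series:
    - {"jaw": 0,"linear": [0.08,-0.002,-0.002],"roll": 0.138}
    - {"jaw": 0,"linear": [0.16,-0.002,-0.002],"roll": 0.138}
    - {"jaw": 0,"linear": [0.22,-0.002,-0.002],"roll": 0.138}
    - {"jaw": 0,"linear": [0.235,-0.002,-0.002],"roll": 0.138}
    - {"jaw": 0,"linear": [0.235,-0.002,-0.002],"roll": 0.138}
    - {"jaw": 1,"linear": [0.235,-0.002,-0.002],"roll": 0.138}
    - {"jaw": 1,"linear": [0.235,-0.002,-0.002],"roll": 0.138}
    - {"jaw": 1,"linear": [0.235,-0.002,-0.002],"roll": 0.138}
    - {"jaw": 1,"linear": [0.235,-0.002,-0.002],"roll": 0.138}
    - {"jaw": 1,"linear": [0.235,-0.002,-0.002],"roll": 0.138}
  force: 30

```text
t: 9.57
tool_pos: [0.4885, -0.1513, 0.0062]
orientation: [-2.156, 0.146, 2.146]
force: [-0.9, -1.4, 2.3]
opening: 0.0133
```

Run:
```python
from h import *
# blue tray centre (.637,.075), yaw -3.7; spoon grip 5 mm ahead (+y'); far lane x'=+32
a=np.radians(-3.7);ex=np.array([np.cos(a),np.sin(a)]);ey=np.array([-np.sin(a),np.cos(a)]);C=np.array([.637,.0755])
for xx in (.032,-.032):
    p=C+xx*ex+.005*ey;print(p); go(*p,.13,-3.7,True)
```

```text
[0.66925596 0.07842454]
t 9.57 pos [ 0.4885 -0.1513  0.0062] yaw -97.8 q6 1.3 open 0.0133 F [-0.9 -1.4  2.3] tilt -1.0
linear [-0.205, -0.42, -0.247] roll deg -94.1 norm -3.136 dist 0.317
[0.60538936 0.08255461]
t 9.57 pos [ 0.4885 -0.1513  0.0062] yaw -97.8 q6 1.3 open 0.0133 F [-0.9 -1.4  2.3] tilt -1.0
linear [-0.205, -0.413, -0.141] roll deg -94.1 norm -3.136 dist 0.289
```

apply_moves:
  series:
    - {"jaw": 1,"linear": [-0.05,0,0],"roll": 0}
    - {"jaw": 1,"linear": [-0.13,0,0],"roll": 0}
    - {"jaw": 1,"linear": [-0.205,0,0],"roll": 0}
    - {"jaw": 1,"linear": [-0.205,-0.08,-0.047],"roll": -0.35}
    - {"jaw": 1,"linear": [-0.205,-0.16,-0.094],"roll": -0.7}
    - {"jaw": 1,"linear": [-0.205,-0.24,-0.141],"roll": -1}
    - {"jaw": 1,"linear": [-0.205,-0.32,-0.188],"roll": -1}
    - {"jaw": 1,"linear": [-0.205,-0.42,-0.247],"roll": -1}
    - {"jaw": 1,"linear": [-0.205,-0.42,-0.247],"roll": -1}

```text
t: 10.7
tool_pos: [0.6697, 0.0819, 0.1283]
orientation: [2.01, 0.398, -2.004]
force: [0.1, -0.5, -1.6]
opening: 0.0137
```

apply_moves:
  series:
    - {"jaw": 1,"linear": [0,0,0],"roll": -0.33}
    - {"jaw": 1,"linear": [0,0,0],"roll": -0.66}
    - {"jaw": 1,"linear": [0,0,0],"roll": -1}
    - {"jaw": 1,"linear": [0,0,0],"roll": -1}

```text
t: 11.2
tool_pos: [0.6692, 0.0812, 0.1281]
orientation: [1.677, 0.822, -1.673]
force: [-0.4, 1.0, -0.7]
opening: 0.0135
```

apply_moves:
  series:
    - {"jaw": 1,"linear": [0,0,0],"roll": -0.33}
    - {"jaw": 1,"linear": [0,0,0],"roll": -0.66}
    - {"jaw": 1,"linear": [0,0,0],"roll": -1}
    - {"jaw": 1,"linear": [0,0,0],"roll": -1}

```text
t: 11.7
tool_pos: [0.669, 0.0807, 0.128]
orientation: [1.312, 1.139, -1.309]
force: [0.2, -0.2, -1.4]
opening: 0.0136
```

Run:
```python
from h import *
go(.6693,.0784,.031,-3.7,True)
b=snap("scene","s3")["pixels"];t=snap("top","t3")["pixels"]
f=lambda x:cv2.resize(x,None,fx=3,fy=3,interpolation=cv2.INTER_CUBIC)
A=f(b[110:270,250:385]);B=f(t[90:250,90:220])
cv2.imwrite("pics/s3c.png",np.hstack([A,B]))
```

```text
t 11.7 pos [0.669  0.0807 0.128 ] yaw -8.0 q6 0.18 open 0.0136 F [ 0.2 -0.2 -1.4] tilt -1.0
linear [0.162, 0.001, 0.004] roll deg -4.3 norm -0.142 dist 0.097
```

View pics/s3c.png

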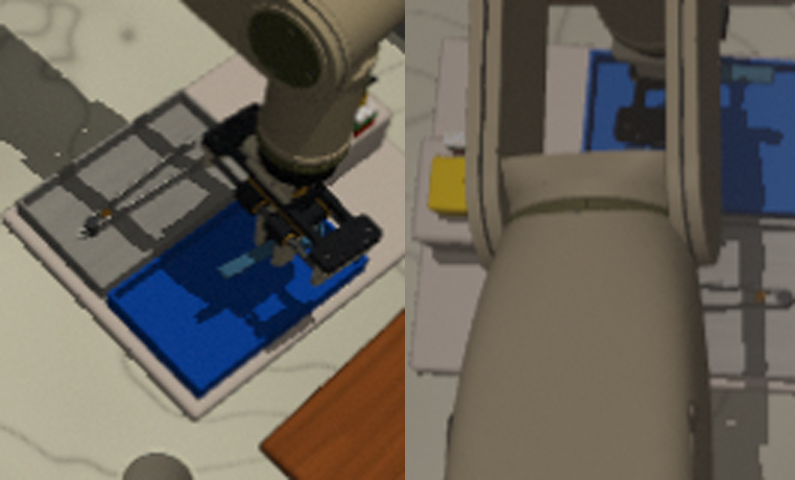

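The tongs lie in the steel tray (left half, ring at (90,230)). The blue spoon is held level over the blue tray's far lane, handle at (245,260). Lowering.

apply_moves:
  series:
    - {"jaw": 1,"linear": [0.06,0,0.004],"roll": -0.142}
    - {"jaw": 1,"linear": [0.11,0,0.004],"roll": -0.142}
    - {"jaw": 1,"linear": [0.145,0,0.004],"roll": -0.142}
    - {"jaw": 1,"linear": [0.158,0,0.004],"roll": -0.142}
    - {"jaw": 1,"linear": [0.16,0,0.004],"roll": -0.142}
    - {"jaw": 1,"linear": [0.16,0,0.004],"roll": -0.142}

```text
t: 12.55
tool_pos: [0.6699, 0.0786, 0.0335]
orientation: [1.26, 1.175, -1.255]
force: [-0.1, -0.2, 0.3]
opening: 0.0136
```

Run:
```python
from h import *
go(.6693,.0784,.0302,-3.7,True)
```

```text
t 12.55 pos [0.6699 0.0786 0.0335] yaw -3.8 q6 0.11 open 0.0136 F [-0.1 -0.2  0.3] tilt -1.0
linear [0.005, -0.001, 0.0] roll deg -0.1 norm -0.004 dist 0.003
```

Release by opening to about 30 mm (jaw 0.35), then rise.

apply_moves:
  series:
    - {"jaw": 1,"linear": [0.004,0,0],"roll": 0}
    - {"jaw": 1,"linear": [0.004,0,0],"roll": 0}
    - {"jaw": 0.5,"linear": [0.004,0,0],"roll": 0}
    - {"jaw": 0.35,"linear": [0.004,0,0],"roll": 0}
    - {"jaw": 0.35,"linear": [0.004,0,0],"roll": 0}
    - {"jaw": 0.35,"linear": [0.004,0,0],"roll": 0}
    - {"jaw": 0.35,"linear": [-0.06,0,0],"roll": 0}
    - {"jaw": 0.35,"linear": [-0.14,0,0],"roll": 0}
    - {"jaw": 0.35,"linear": [-0.2,0,0],"roll": 0}
    - {"jaw": 0.35,"linear": [-0.2,0,0],"roll": 0}

```text
t: 13.8
tool_pos: [0.6722, 0.0787, 0.1585]
orientation: [1.265, 1.169, -1.249]
force: [0.5, -0.6, -0.1]
opening: 0.0299
```

Run:
```python
from h import *
go(.490,-.279,.15,-91.5,True)
```

```text
t 13.8 pos [0.6722 0.0787 0.1585] yaw -3.8 q6 0.11 open 0.0299 F [ 0.5 -0.6 -0.1] tilt -0.9999
linear [0.01, -0.263, 0.615] roll deg 87.7 norm 2.923 dist 0.401
```

apply_moves:
  series:
    - {"jaw": 0,"linear": [0.005,-0.04,0.1],"roll": 0.33}
    - {"jaw": 0,"linear": [0.005,-0.08,0.19],"roll": 0.66}
    - {"jaw": 0,"linear": [0.005,-0.12,0.28],"roll": 1}
    - {"jaw": 0,"linear": [0.005,-0.16,0.37],"roll": 1}
    - {"jaw": 0,"linear": [0.005,-0.2,0.46],"roll": 1}
    - {"jaw": 0,"linear": [0.005,-0.24,0.55],"roll": 1}
    - {"jaw": 0,"linear": [0.005,-0.263,0.615],"roll": 1}
    - {"jaw": 0,"linear": [0.005,-0.263,0.615],"roll": 1}

```text
t: 14.8
tool_pos: [0.4882, -0.2812, 0.1517]
orientation: [1.64, 0.863, -1.622]
force: [-0.2, 0.1, 0.5]
opening: 0.0469
```

apply_moves:
  series:
    - {"jaw": 0,"linear": [0,0,0],"roll": 0.33}
    - {"jaw": 0,"linear": [0,0,0],"roll": 0.66}
    - {"jaw": 0,"linear": [0,0,0],"roll": 1}
    - {"jaw": 0,"linear": [0,0,0],"roll": 1}

```text
t: 15.3
tool_pos: [0.4883, -0.2799, 0.1506]
orientation: [1.978, 0.456, -1.96]
force: [-0.4, -0.9, 0.8]
opening: 0.0464
```

Run:
```python
from h import *
go(.490,-.279,.06,-91.5,True)
b=snap("scene","s4")["pixels"];t=snap("top","t4")["pixels"]
f=lambda x:cv2.resize(x,None,fx=3,fy=3,interpolation=cv2.INTER_CUBIC)
cv2.imwrite("pics/s4c.png",np.hstack([f(t[90:240,90:250]),f(b[180:330,180:285])]))
```

```text
t 15.3 pos [ 0.4883 -0.2799  0.1506] yaw -63.9 q6 0.5 open 0.0464 F [-0.4 -0.9  0.8] tilt -1.0
linear [0.151, -0.0, -0.002] roll deg 27.6 norm 0.919 dist 0.091
```

View pics/s4c.png

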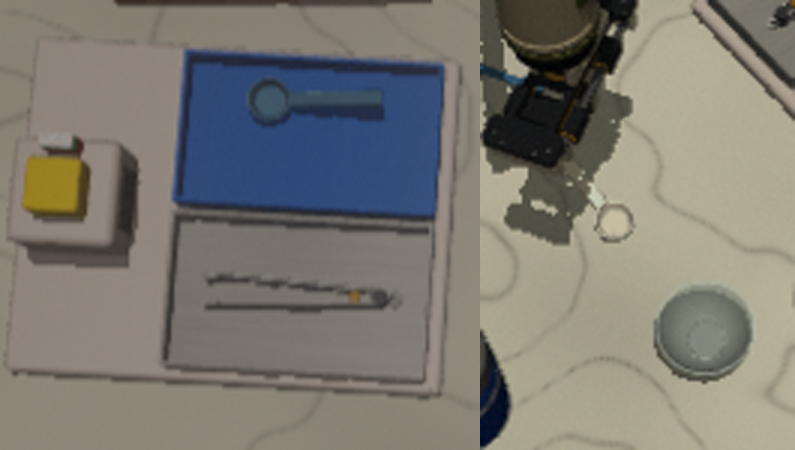

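Tongs (y≈290) and blue spoon (bowl (268,100)) both lie well inside their trays, and the white spoon is undisturbed. Finish the turn, descend and grip the white spoon.

apply_moves:
  series:
    - {"jaw": 0,"linear": [0.02,0,-0.002],"roll": 0.33}
    - {"jaw": 0,"linear": [0.04,0,-0.002],"roll": 0.66}
    - {"jaw": 0,"linear": [0.06,0,-0.002],"roll": 0.919}
    - {"jaw": 0,"linear": [0.15,0,-0.002],"roll": 0.919}
    - {"jaw": 0,"linear": [0.22,0,-0.002],"roll": 0.919}
    - {"jaw": 0,"linear": [0.24,0,-0.002],"roll": 0.919}
    - {"jaw": 0,"linear": [0.241,0,-0.002],"roll": 0.919}
    - {"jaw": 0,"linear": [0.241,0,-0.002],"roll": 0.919}
    - {"jaw": 1,"linear": [0.241,0,-0.002],"roll": 0.919}
    - {"jaw": 1,"linear": [0.241,0,-0.002],"roll": 0.919}
    - {"jaw": 1,"linear": [0.241,0,-0.002],"roll": 0.919}
    - {"jaw": 1,"linear": [0.241,0,-0.002],"roll": 0.919}
    - {"jaw": 1,"linear": [0.241,0,-0.002],"roll": 0.919}
  force: 30

```text
t: 17.02
tool_pos: [0.4907, -0.2795, 0.0065]
orientation: [-2.219, 0.023, 2.198]
force: [-1.0, 0.6, 1.1]
opening: 0.0134
```

Run:
```python
from h import *
go(.6054,.0826,.13,-3.7,True)
```

```text
t 17.02 pos [ 0.4907 -0.2795  0.0065] yaw -91.3 q6 0.98 open 0.0134 F [-1.   0.6  1.1] tilt -1.0
linear [-0.203, -0.608, -0.179] roll deg -87.6 norm -2.921 dist 0.399
```

apply_moves:
  series:
    - {"jaw": 1,"linear": [-0.05,0,0],"roll": 0}
    - {"jaw": 1,"linear": [-0.13,0,0],"roll": 0}
    - {"jaw": 1,"linear": [-0.205,0,0],"roll": 0}
    - {"jaw": 1,"linear": [-0.205,-0.09,-0.027],"roll": -0.35}
    - {"jaw": 1,"linear": [-0.205,-0.18,-0.053],"roll": -0.7}
    - {"jaw": 1,"linear": [-0.205,-0.27,-0.08],"roll": -1}
    - {"jaw": 1,"linear": [-0.205,-0.36,-0.106],"roll": -1}
    - {"jaw": 1,"linear": [-0.205,-0.45,-0.132],"roll": -1}
    - {"jaw": 1,"linear": [-0.205,-0.54,-0.16],"roll": -1}
    - {"jaw": 1,"linear": [-0.205,-0.607,-0.179],"roll": -1}
    - {"jaw": 1,"linear": [-0.205,-0.607,-0.179],"roll": -1}

```text
t: 18.4
tool_pos: [0.6055, 0.0849, 0.131]
orientation: [1.948, 0.5, -1.93]
force: [0.2, 0.4, -0.8]
opening: 0.0136
```

apply_moves:
  series:
    - {"jaw": 1,"linear": [0,0,0],"roll": -0.33}
    - {"jaw": 1,"linear": [0,0,0],"roll": -0.66}
    - {"jaw": 1,"linear": [0,0,0],"roll": -1}
    - {"jaw": 1,"linear": [0,0,0],"roll": -1}

```text
t: 18.9
tool_pos: [0.6053, 0.0838, 0.1307]
orientation: [1.606, 0.898, -1.59]
force: [-0.1, 1.0, -0.7]
opening: 0.0132
```

Run:
```python
from h import *
go(.6054,.0826,.033,-3.7,True)
```

```text
t 18.9 pos [0.6053 0.0838 0.1307] yaw -31.2 q6 0.6 open 0.0132 F [-0.1  1.  -0.7] tilt -1.0
linear [0.163, 0.0, 0.003] roll deg -27.5 norm -0.918 dist 0.098
```

apply_moves:
  series:
    - {"jaw": 1,"linear": [0,0,0.003],"roll": -0.33}
    - {"jaw": 1,"linear": [0,0,0.003],"roll": -0.66}
    - {"jaw": 1,"linear": [0,0,0.003],"roll": -0.918}
    - {"jaw": 1,"linear": [0,0,0.003],"roll": -0.918}
    - {"jaw": 1,"linear": [0.06,0,0.003],"roll": -0.918}
    - {"jaw": 1,"linear": [0.12,0,0.003],"roll": -0.918}
    - {"jaw": 1,"linear": [0.15,0,0.003],"roll": -0.918}
    - {"jaw": 1,"linear": [0.163,0,0.003],"roll": -0.918}
    - {"jaw": 1,"linear": [0.165,0,0.003],"roll": -0.918}
    - {"jaw": 1,"linear": [0.165,0,0.003],"roll": -0.918}

```text
t: 20.15
tool_pos: [0.6062, 0.0825, 0.0332]
orientation: [1.264, 1.172, -1.248]
force: [0.1, 0.3, -0.4]
opening: 0.0134
```

Run:
```python
from h import *
go(.6054,.0826,.031,-3.7,True)
```

```text
t 20.15 pos [0.6062 0.0825 0.0332] yaw -3.7 q6 0.11 open 0.0134 F [ 0.1  0.3 -0.4] tilt -0.9999
linear [0.004, -0.001, -0.0] roll deg -0.0 norm -0.001 dist 0.002
```

apply_moves:
  series:
    - {"jaw": 1,"linear": [0.004,0,0],"roll": 0}
    - {"jaw": 1,"linear": [0.004,0,0],"roll": 0}
    - {"jaw": 0.5,"linear": [0.004,0,0],"roll": 0}
    - {"jaw": 0.35,"linear": [0.004,0,0],"roll": 0}
    - {"jaw": 0.35,"linear": [0.004,0,0],"roll": 0}
    - {"jaw": 0.35,"linear": [0.004,0,0],"roll": 0}
    - {"jaw": 0.35,"linear": [-0.06,0,0],"roll": 0}
    - {"jaw": 0.35,"linear": [-0.14,0,0],"roll": 0}
    - {"jaw": 0.35,"linear": [-0.22,0,0],"roll": 0}
    - {"jaw": 0.35,"linear": [-0.24,0,0],"roll": 0}

```text
t: 21.4
tool_pos: [0.607, 0.0823, 0.182]
orientation: [1.268, 1.167, -1.242]
force: [0.5, -0.8, -0.2]
opening: 0.0299
```

Run:
```python
from h import *
go(.575,.292,.18,-3.7,True)
```

```text
t 21.4 pos [0.607  0.0823 0.182 ] yaw -3.7 q6 0.11 open 0.0299 F [ 0.5 -0.8 -0.2] tilt -0.9998
linear [0.003, -0.076, -0.345] roll deg -0.0 norm -0.001 dist 0.212
```

apply_moves:
  series:
    - {"jaw": 1,"linear": [0.0,-0.02,-0.09],"roll": 0}
    - {"jaw": 1,"linear": [0.0,-0.04,-0.18],"roll": 0}
    - {"jaw": 1,"linear": [0.0,-0.06,-0.27],"roll": 0}
    - {"jaw": 1,"linear": [0,-0.076,-0.345],"roll": 0}
    - {"jaw": 1,"linear": [0.06,-0.076,-0.345],"roll": 0}
    - {"jaw": 1,"linear": [0.06,-0.076,-0.345],"roll": 0}
    - {"jaw": 1,"linear": [0.06,-0.076,-0.345],"roll": 0}

```text
t: 22.28
tool_pos: [0.5755, 0.2913, 0.146]
orientation: [1.267, 1.167, -1.244]
force: [0.8, 0.6, -0.2]
opening: 0.0003
```

Run:
```python
from h import *
go(.575,.292,.12,-3.7,True)
b=snap("scene","s5")["pixels"];t=snap("top","t5")["pixels"]
f=lambda x:cv2.resize(x,None,fx=3,fy=3,interpolation=cv2.INTER_CUBIC)
cv2.imwrite("pics/s5c.png",np.hstack([f(t[80:230,150:255]),f(b[90:240,240:400])]))
```

```text
t 22.27 pos [0.5755 0.2913 0.146 ] yaw -3.8 q6 0.46 open 0.0003 F [ 0.8  0.6 -0.2] tilt -0.9999
linear [0.043, -0.002, -0.001] roll deg -0.1 norm -0.002 dist 0.026
```

View pics/s5c.png

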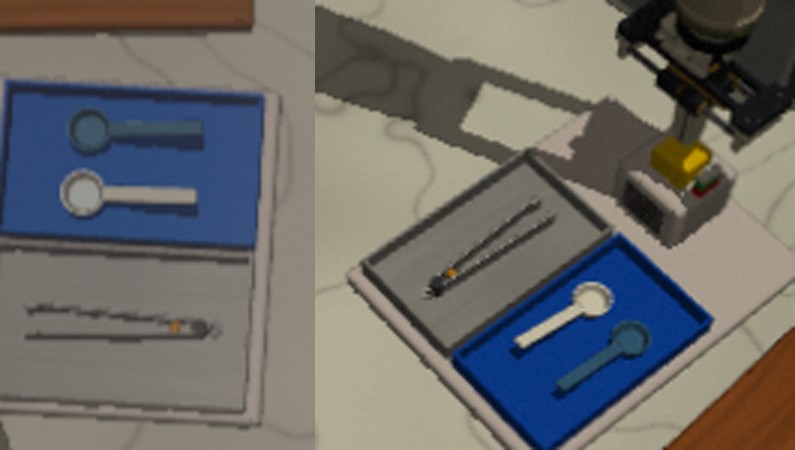

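All three utensils lie inside their trays, and the closed fingers are over the yellow key. Now press gently in steps.

apply_moves:
  series:
    - {"jaw": 1,"linear": [0.03,-0.001,-0.001],"roll": 0}
    - {"jaw": 1,"linear": [0.043,-0.001,-0.001],"roll": 0}
    - {"jaw": 1,"linear": [0.053,-0.001,-0.001],"roll": 0}
    - {"jaw": 1,"linear": [0.053,-0.001,-0.001],"roll": 0}
    - {"jaw": 1,"linear": [0.053,-0.001,-0.001],"roll": 0}

```text
t: 23.0
tool_pos: [0.5766, 0.2921, 0.1161]
orientation: [1.27, 1.166, -1.242]
force: [-2.8, -1.9, 3.9]
opening: 0.0007
```

apply_moves:
  series:
    - {"jaw": 1,"linear": [0.006,0,0],"roll": 0}
    - {"jaw": 1,"linear": [0.012,0,0],"roll": 0}
    - {"jaw": 1,"linear": [0.016,0,0],"roll": 0}
    - {"jaw": 1,"linear": [0.016,0,0],"roll": 0}
    - {"jaw": 1,"linear": [0.016,0,0],"roll": 0}
    - {"jaw": 1,"linear": [0.016,0,0],"roll": 0}

```text
t: 23.75
tool_pos: [0.5769, 0.2923, 0.1075]
orientation: [1.27, 1.166, -1.241]
force: [-3.7, -2.5, 7.4]
opening: 0.0004
```

Run:
```python
from h import *
F=[]
for i in range(8):
    b=read_camera("scene"); s=read_state(); F.append([*s["force"],s["tool_pos"][2]])
print(np.mean(F,0).round(4),np.std(F,0).round(4),s["t"])
b=snap("scene","s6")["pixels"]
cv2.imwrite("pics/s6c.png",cv2.resize(b[105:180,320:400],None,fx=8,fy=8,interpolation=cv2.INTER_CUBIC))
```

```text
[-3.9681 -2.6331  7.2772  0.1075] [0.6858 0.4127 0.3893 0.    ] 24.15
```

View pics/s6c.png

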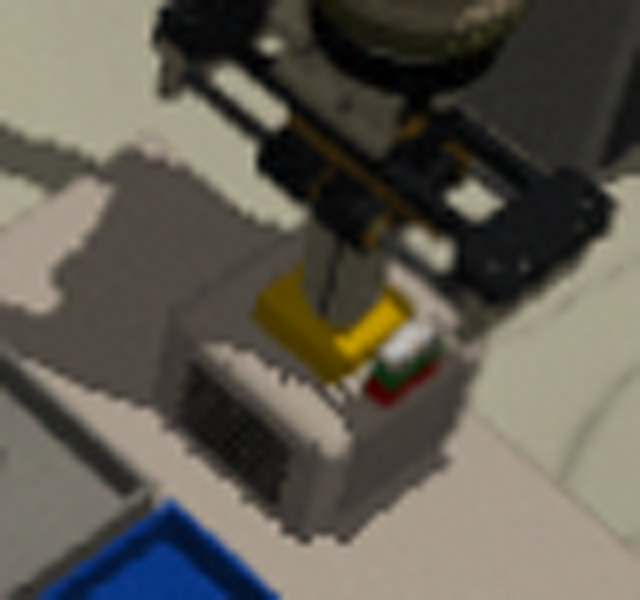

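Force 7.3 N and TCP z 0.1075 (12.5 mm travel) both indicate half-way, and the key top appears level with the green band. Hold a little longer, then hand in.

Run:
```python
from h import *
for i in range(10): read_camera("top")
s=read_state();print(s["t"],s["tool_pos"],s["force"]);print(close_job())
```

```text
24.7 [0.57693643 0.29233804 0.10749792] [-3.74469077 -2.58301986  7.61586665]
the job is handed in; nothing more can be done
None
```

I put the tongs in the steel tray and the white and middle-sized blue spoons in the blue tray. I then pressed the yellow key about half-way with closed fingers and handed the job in at t = 24.7 s, still holding it.

- **Utensils:** just before the press, both camera views showed all three lying wholly inside their trays. I did not measure their final positions numerically or view the trays again after pressing.
- **Key:** the fingertip height was 0.1075 m, which means about 12.5 mm of travel. The upward force was 7.3 to 7.6 N, against 7.2 N expected half-way. In the picture the key's top is level with the green band, and both readings stayed steady for about 1 s.
- **Side force:** while holding, the wrist also showed a sideways force of about 4.5 N, probably friction on the key. It caused no motion.
- **Jar, bowl and mug:** I saw no contact with them, but I did not measure whether they moved.

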